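Seat a tapered punch in its die cup and prove that it is not wedged

TASK

Take the tapered punch out of its wooden rack, set it into the tilted steel cup that matches its cone (the one with the wider bore), let go and seat it fully with a gentle push of about 15 N on its domed head, along the bore, with the fingers. Then prove that it is not wedged: grasp the handle, ease it up by a few millimetres, rock it clearly (some 6 degrees) to the left and then to the right without lifting its cone out of the cup, set it back and seat it with the same push on the head. Leave it there, released, and the other things on the bench where they are.

Things in the scene. Friction and masses are not known exactly. Their poses are not given: they have to be found in the camera images.
- wide_seat: fixed dark clamp ring (61 mm across, 14 mm high) on a yoke, which holds THE MATCHING CUP: a steel cylinder 52 mm across, 42 mm long, conical bore 30.4 mm wide at the mouth, same slope as the punch's cone. z: along the bore, out of the mouth, leaning 30 degrees from vertical toward the robot; y: level, to the left seen from the robot. Origin: on the bore's axis, 12 mm below the ring.
- wide_axis (a point): point on the same axis, 80 mm beyond that origin. The cup is clamped at a height in the ring that differs each time and is NOT measured, so feel for it: its mouth lies 42 to 54 mm beyond the origin, and with the punch home, punch_grip lies 80 to 92 mm beyond it (collar 3 mm off the rim). The cup does not move under a push. No part of the stand rises above the cup's mouth plane.
- narrow_seat: the clamp ring of a second cup on a like stand, same outside and axes, but with a bore of only 20 mm at the mouth, too narrow for the punch (it would stand some 20 mm too high). The two stands may be either way round.
- punch_grip (a point): the punch, loose, 0.22 to 0.37 kg, 104.5 mm long: steel cone (16 mm across at the tip, 32 mm at the top, 30 mm long), collar 38 mm across and 5 mm thick, round handle 22 mm across and 62 mm long with a domed head. This point: on its axis, 65 mm from the tip, 30 mm above the collar's top, 39.5 mm below the top of the head. z: from cone to head. Any turn about z will do.
- punch_head: the punch's domed steel head, fixed to it: 18 mm across, 7.5 mm high, narrower than the handle. Origin: centre of the head's underside, 32 mm above punch_grip; same axes. Push on the dome (7.5 mm beyond this origin) along the bore with the shut fingertips; over 50 N is too much.
- rack_hole (a point): centre of the mouth of the hole (34 mm across) in which the punch stands upright at first, 38 mm above the bench, collar on the rack's top, so that punch_grip is 73 mm above the bench. The rack is a fixed light wooden block, 70 x 118 x 38 mm, with a second, smaller, empty hole.
- wax_block: bystander: loose wax block, 37 x 53 x 24 mm
- spool: bystander: loose thread spool, 24 mm across, 30 mm high
- masking_tape: bystander: loose roll of tape lying flat, 92 mm across, 19 mm high
- steel_block: bystander: loose steel block on a thin pad, 67 x 67 x 20 mm
- tweezers: bystander: loose tweezers lying flat, 126 x 13 x 9 mm

How it is judged:
By the outcome, as a careful person would: the job done as asked, in the order asked, and still so for the second after the job is handed in, with the robot touching nothing.
It also fails if it takes over 61 s, if anything falls off the work surface, if the arm or the gripper's body presses on something with over 40 N, if the wrist force passes 120 N, or if a joint passes its speed limit or range.

ROBOT

A 6-joint arm with a two-finger parallel gripper is mounted at the origin on a cart in front of the work surface, level with it; the furniture and walls round the work are solid. World frame = base frame: x ahead of the robot, y to its left, z up, the work surface at z = 0. Lengths are in mm, angles in rad, forces in N, time in s.
With the tool pointing down it reaches from about 350 to 725 mm from the base axis. Payload 6 kg.
Tool frame: the origin (TCP) lies between the finger pads; the fingertips stand 19 mm ahead of it and the grasp point (between the pads) is the TCP (finger_overhang is the distance from the TCP to the fingertips, in mm); z points along the fingers, y is the line along which they close (so a half turn about z gives the same grasp; the last joint's range is limited). The gripper opens to 85 mm and grips with 20 to 120 N. Pads are 22 mm wide; open, the fingers measure 114 mm over their backs; the gripper's body (76 mm by 85 mm) begins 54 mm behind the grasp point. The pads swing forward as they close: fully open they stand 13 mm farther back than shut.
Start: joints at [-0.894, 0.04, 0.085, 0, -1.615, -0.334], TCP at [201.684, -565.066, 250.261] pointing down, gripper open.
Joint ranges: [-2.56, 2.56], [-1.29, 2.01], [-1.08, 1.49], [-3.29, 1.98], [-2.81, -0.18], [-2.99, 2.99]. Speed limits (rad/s): [2.57, 2.57, 3.01, 3.14, 3.14, 3.14].

INTERFACE

Orientations are given as a rotation vector (axis times angle).
In Python, from workcell import * gives the robot as it stands. The module is installed in compiled form; this text tells all that it offers.
- The arm moves only by the shell command python3 -m jog 'ROWS' [FORCE]. ROWS is JSON, a list that holds one entry, the list of rows, each a list of 7 numbers: the shift along the tool's x, y, z normalised to -1 to 1, where 1 is 50 mm, then the turn, a rotation vector about the tool's x, y, z normalised to -1 to 1, where 1 is 5 degrees, then the opening, from -1 (shut) to 1 (fully open). In form: [[[dx, dy, dz, ax, ay, az, gripper], ...]]. A call has 1 to 12 rows; each row shifts and turns the commanded pose from where the row before left it, along the tool's axes as they then stand; what a row does not reach is not made up. A row lasts 1/8 s, in which the tool goes at most 62.5 mm and 10.7 degrees, less where a joint would pass 70% of its speed; a pose out of reach is approached as far as the arm can. A call with a number of a shift or a turn outside -1 to 1 is refused whole. A call with a gripper value outside its range is refused whole. The fingers move at their own pace and stop on an object; FORCE is the grip in N (left out, the last holds). Time passes only in rows, so rows that do not move let the fingers close. It gives the time, the measured TCP pose, the force, the opening and the grip force at its end, in the units of the state.
- read_state(): the state, without advancing time (a new reading comes with each control period).
- snapshot(name): name is "side" or "top" or "wrist"; returns (picture, depth): 480x640x3 uint8, red, green, blue; 480x640 float32, mm along the optical axis (not along the pixel's ray), 0 where there is no reading.
- camera_info(name): a dict with "intrinsics" (3x3 intrinsics, pixels), "distortion" ([k1, k2, p1, p2, k3] as OpenCV has them; the pictures are not rectified), "position" and "orientation" of the camera in the world. Camera axes: x right, y up, looking along -z (the intrinsics and any distortion apply to the point x, -y, -z); pixel columns grow to the right and rows downward; lengths in mm; the calibration is good to about 2 mm. A picture is of the moment at which its call begins: read the wrist's pose just before it. camera_info takes no time and is no camera call; for the wrist camera it gives the pose at the moment of the call.
- close_job(): hands the job in; it is judged then, once.
The state is a dict: "time_s": time; "q": joint angles; "dq": joint speeds; "effort": joint torques, N m; "position": TCP position; "ee_rot": TCP orientation; "contact_force": force on the tool from outside, world axes, zero at the start; "torque": the same for the moment, N m; "gripper_width": opening from 0.0 (shut) to 1.0 (fully open); "finger_force": force on a finger pad.
Only numpy, scipy, OpenCV 4.12 (cv2) and the standard library are available. Lean on these libraries where they do the work, as an engineer would, in place of code of your own. Each camera call takes 0.05 s, during which the arm holds its last target. There are 200 camera calls.

## Working session

There is one attempt and no reset: what is moved stays moved. The work goes in short steps, Python scripts to look and compute and a shell command to move; the robot and the scene stay as the last step left them, time stands still between calls to the robot, and variables do not carry over. Pictures are saved under pics/ and viewed, at most 13 in all, crops included, and the job is handed in when it is done.

```bash
mkdir -p pics; python3 - <<'E'
from workcell import *
import cv2,numpy as np
s=read_state();print({k:np.round(v,3) for k,v in s.items()})
for n in("side","top"):
    i=camera_info(n);print(n,{k:np.round(v,4).tolist() for k,v in i.items()})
    p,d=snapshot(n);np.savez(f"pics/{n}0.npz",p=p,d=d);cv2.imwrite(f"pics/{n}0.png",p[:,:,::-1])
E
```

```text
{'time_s': np.float64(0.0), 'q': array([-0.894,  0.041,  0.084, -0.   , -1.615, -0.334]), 'dq': array([ 0.001, -0.002,  0.001,  0.   , -0.001, -0.   ]), 'effort': array([-1.0000e-03, -3.6820e+01,  3.4741e+01,  6.9320e+00, -5.0000e-03,
       -0.0000e+00]), 'position': array([ 201.648, -564.801,  249.306]), 'ee_rot': array([ 5.360e-01, -3.095e+00, -3.000e-03]), 'contact_force': array([-0.332,  0.047, -0.078]), 'torque': array([-0.008, -0.043,  0.018]), 'finger_force': np.float64(0.0), 'gripper_width': np.float64(0.997)}
side {'intrinsics': [[587.5457, 0.0, 321.1299], [0.0, 587.5457, 235.0163], [0.0, 0.0, 1.0]], 'distortion': [-0.0508, 0.0, 0.0, 0.0, 0.0], 'position': [248.1621, 1115.9423, 738.3959], 'orientation': [0.2132, -1.4706, -2.4795]}
top {'intrinsics': [[446.6307, 0.0, 321.3702], [0.0, 446.6307, 241.3867], [0.0, 0.0, 1.0]], 'distortion': [-0.1111, 0.0, 0.0, 0.0, 0.0], 'position': [517.6499, 12.2316, 1263.4408], 'orientation': [0.044, -0.0392, -1.5984]}
```

View pics/top0.png

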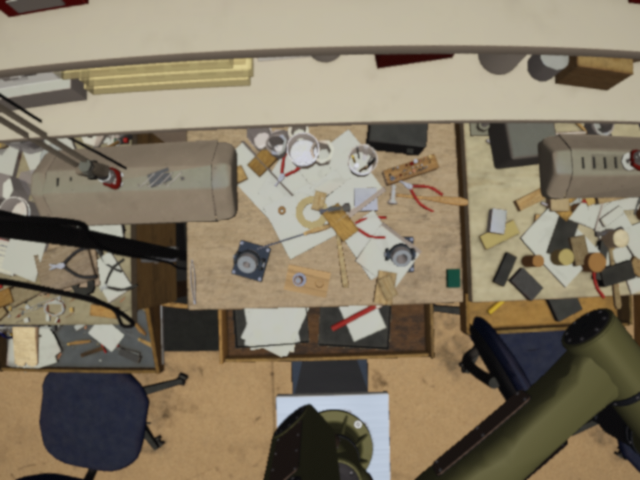

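View pics/side0.png

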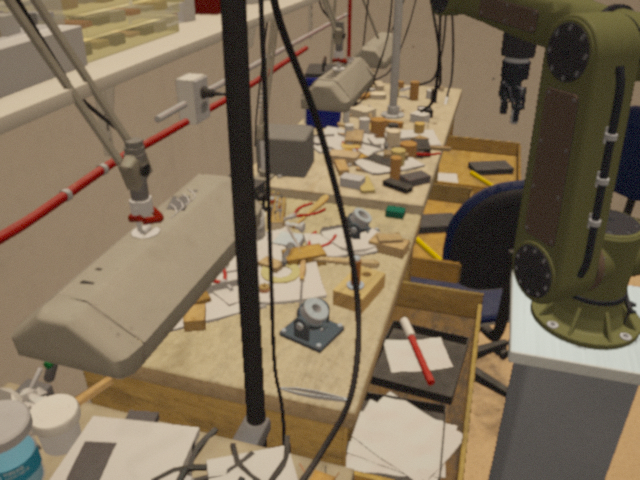

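The top view shows two stands, at about (250,260) and (400,252), and the rack at (308,278). In the side view the left stand is at (313,315) and the rack at (360,285). Next I'll zoom in.

```bash
cat > h.py <<'E'
from workcell import *
import cv2,numpy as np
from scipy.spatial.transform import Rotation as R
def ray(n,uv,info=None):
    i=info or camera_info(n);K=np.array(i["intrinsics"]);D=np.array(i["distortion"])
    u=cv2.undistortPoints(np.array(uv,float).reshape(-1,1,2),K,D).reshape(-1,2)
    v=np.c_[u[:,0],-u[:,1],-np.ones(len(u))]
    return np.array(i["position"]),R.from_rotvec(i["orientation"]).apply(v)
def onz(n,uv,z,info=None):
    o,v=ray(n,uv,info);return o+v*((z-o[2])/v[:,2])[:,None]
def cloud(n,d,info=None):
    g=np.stack(np.meshgrid(np.arange(640),np.arange(480)),-1).reshape(-1,2)
    o,v=ray(n,g,info);return (o+v*d.reshape(-1,1)).reshape(480,640,3)
E
python3 - <<'E'
from h import *
z=np.load("pics/top0.npz");p=z['p'];d=z['d']
c=p[215:305,215:435];c=cv2.resize(c,(792,324),interpolation=cv2.INTER_CUBIC)
z2=np.load("pics/side0.npz")
c2=cv2.resize(z2['p'][190:350,270:420],(281,300),interpolation=cv2.INTER_CUBIC)
c=np.vstack([c,np.zeros((276,792,3),np.uint8)])
c2=cv2.resize(z2['p'][190:350,270:420],(258,276),interpolation=cv2.INTER_CUBIC);c[324:,:258]=c2
cv2.imwrite("pics/crop1.png",c[:,:,::-1])
P=cloud("top",d)
for u,v in((250,260),(400,252),(299,280),(315,282),(230,290),(340,240)):print(u,v,P[v,u].round(1),onz("top",[(u,v)],38).round(1))
E
```

```text
250 260 [536.  206.6  75.6] [[536.6 212.8  38. ]]
400 252 [ 546.  -193.    80.7] [[ 547.  -200.4   38. ]]
299 280 [480.5  75.3 110.2] [[478.2  79.3  38. ]]
315 282 [471.6  35.6  39.4] [[471.6  35.6  38. ]]
230 290 [4.537e+02 2.780e+02 1.000e-01] [[455.6 270.   38. ]]
340 240 [585.2 -36.6  29. ] [[584.7 -36.2  38. ]]
```

View pics/crop1.png

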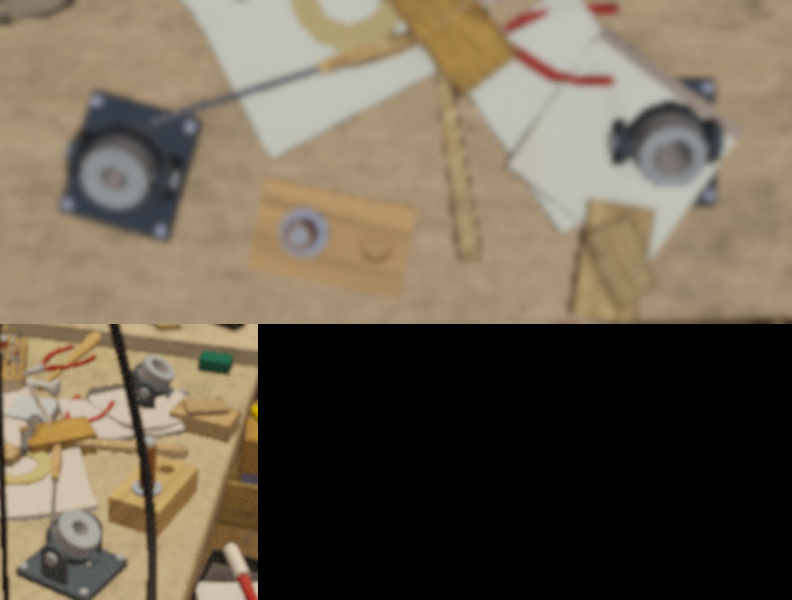

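The right stand, at crop (670,150) or about px (401,257), has the wide bore. The left one is narrow, and the punch stands in the rack's left hole at px (299,280). Before moving I'll check the wrist camera mount and any obstacles.

```bash
python3 - <<'E'
from h import *
z=np.load("pics/top0.npz");d=z['d'];P=cloud("top",d)
for x in range(250,900,50):
    print(x,[ (lambda m:int(P[...,2][m].max()) if m.any() else -9)((abs(P[...,0]-x)<25)&(abs(P[...,1]-y)<25)&(d>0)) for y in range(450,-500,-50)])
s=read_state();i=camera_info("wrist");T=R.from_rotvec(s["ee_rot"])
print(i["intrinsics"],i["distortion"],T.inv().apply(np.array(i["position"])-s["position"]),(T.inv()*R.from_rotvec(i["orientation"])).as_matrix().round(3))
print(T.as_matrix().round(3), T.inv().apply(np.array([470,-195,330])-s["position"])/50)
E
```

```text
250 [-9, -9, -194, -249, -252, -250, -250, -249, -247, -250, -251, -250, -249, 607, 619, 619, 618, 613, 613]
300 [-9, -9, -195, -251, -256, -253, -254, -255, -250, -258, -251, -258, -263, -252, 594, 618, 618, 616, 626]
350 [-9, -9, -194, -252, -255, -252, -255, -253, -248, -272, -251, -246, -237, -242, -273, -273, 614, 627, 628]
400 [335, 386, 6, 7, 6, 6, 7, 8, 8, 6, 9, 33, 41, 32, 5, 5, 608, 628, 627]
450 [-9, 560, 6, 7, 7, 8, 5, 110, 109, 45, 35, 19, 43, 42, 7, 8, 29, 607, 615]
500 [697, 579, 8, 5, 67, 73, 54, 116, 115, 44, 35, 35, 40, 72, 38, 6, 31, 27, 43]
550 [270, 791, 694, 891, 78, 82, 56, 27, 21, 6, 34, 38, 75, 86, 65, 8, 8, 26, 38]
600 [276, 789, 277, 276, 276, 16, 27, 27, 33, 37, 38, 39, 43, 41, 19, 8, 7, 26, 58]
650 [318, 319, 320, 318, 317, 310, 35, 33, 26, 39, 41, 33, 40, 6, 26, 28, 8, 28, 59]
700 [484, 338, 871, 871, 872, 872, 872, 872, 872, 873, 872, 872, 872, 872, 872, 872, 24, 27, 27]
750 [558, 558, 872, 903, 895, 872, 872, 872, 873, 873, 872, 873, 873, 873, 873, 880, 559, 559, 560]
800 [653, 655, 871, 890, 886, 872, 871, 622, 559, 559, 558, 559, 559, 559, 559, 633, 609, 634, 635]
850 [-9, 599, -9, -9, 31, 70, 631, 622, 567, 581, 559, 608, 599, 586, 625, 634, 609, 633, 634]
[[371.27235644   0.         318.18827739]
 [  0.         371.27235644 242.56474607]
 [  0.           0.           1.        ]] [-0.03294151  0.          0.          0.          0.        ] [  71.72932651    0.88375562 -123.81489302] [[ 0.     0.959  0.284]
 [ 1.    -0.     0.   ]
 [ 0.     0.284 -0.959]]
[[-0.942 -0.336 -0.001]
 [-0.336  0.942  0.001]
 [ 0.     0.002 -1.   ]] [-7.54044328  5.16464053 -1.6056047 ]
```

```bash
python3 -m jog '[[[-0.94,0.65,-0.1,0,0,0,1],[-0.94,0.65,-0.1,0,0,0,1],[-0.94,0.65,-0.1,0,0,0,1],[-0.94,0.65,-0.1,0,0,0,1],[-0.94,0.65,-0.1,0,0,0,1],[-0.94,0.65,-0.1,0,0,0,1],[-0.94,0.65,-0.1,0,0,0,1],[-0.94,0.65,-0.1,0,0,0,1],[0,0,0,0,0,0.98,1],[0,0,0,0,0,0.98,1],[0,0,0,0,0,0.98,1],[0,0,0,0,0,0.98,1]]]'
cat > look.py <<'E'
import sys
from h import *
n=sys.argv[1];i=camera_info("wrist");s=read_state();p,d=snapshot("wrist")
np.savez(f"pics/{n}.npz",p=p,d=d,i=np.array(i,dtype=object));cv2.imwrite(f"pics/{n}.png",p[:,:,::-1])
print(s["time_s"],s["position"].round(1),s["ee_rot"].round(4),s["contact_force"].round(1))
E
python3 look.py w1
```

```text
time_s: 1.6
position: [468.3, -193.6, 289.8]
ee_rot: [-0.003, -3.141, -0.001]
contact_force: [-0.8, 0.6, -0.2]
gripper_width: 0.999
finger_force: 0.0
1.6 [ 468.3 -193.6  289.8] [-2.9000e-03 -3.1407e+00 -6.0000e-04] [-0.8  0.6 -0.2]
```

View pics/w1.png

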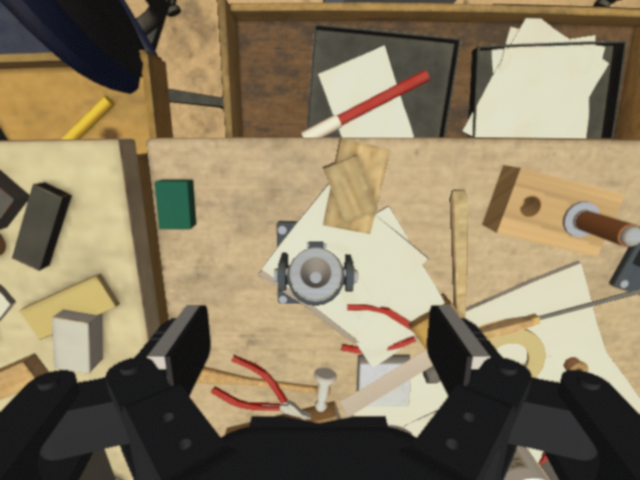

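The wrist view shows the wide cup face-on at (316,275), the rack with the punch at about (580,218), and the spool at (575,368). I'll fit the cup's mouth from depth and colour, and locate the punch.

```bash
cat > cup.py <<'E'
from h import *
import sys
z=np.load(f"pics/{sys.argv[1]}.npz",allow_pickle=True);p=z['p'];d=z['d'];i=z['i'].item()
P=cloud("wrist",d,i);m=(np.linalg.norm(P[...,:2]-[535,-195],axis=2)<60)&(P[...,2]>40)&(d>0)
Q=P[m];n=np.array([-.5,0,.866])
for k in range(6):
    h=Q@n;hs=np.percentile(h,97) if k==0 else h0
    S=Q[abs(h-hs)<(4 if k<2 else 2.)];c=S.mean(0);n2=np.linalg.svd(S-c)[2][2];n=n2*np.sign(n2[2]);h0=np.median(S@n)
print("n",n.round(3),"tilt",np.degrees(np.arccos(n[2])).round(2),"yaw",np.degrees(np.arctan2(-n[1],-n[0])).round(2),len(S),"res",(S@n-h0).std().round(2))
# rim layer mask -> outer contour in picture
h=P@n;L=((abs(h-h0)<3)&m).astype(np.uint8)
y,x=np.nonzero(L)
# circle fit in plane
e1=np.cross([0,1,0],n);e1/=np.linalg.norm(e1);e2=np.cross(n,e1)
cs=cv2.findContours(L,cv2.RETR_CCOMP,cv2.CHAIN_APPROX_NONE)[0]
o,v=ray("wrist",[(0,0)],i)
for ct in cs:
    if len(ct)<25:continue
    q=ct.reshape(-1,2);o,v=ray("wrist",q,i);W=o+v*((h0-o@n)/(v@n))[:,None]
    a,b=W@e1,W@e2;s=np.linalg.lstsq(np.c_[2*a,2*b,np.ones(len(a))],a*a+b*b,rcond=None)[0];r=np.sqrt(s[2]+s[0]**2+s[1]**2)
    res=np.hypot(a-s[0],b-s[1])-r
    print("contour",len(q),"r",r.round(1),"centre",(s[0]*e1+s[1]*e2+h0*n).round(1),"sd",res.std().round(2),q.mean(0).round(1))
E
python3 cup.py w1
python3 - <<'E'
from h import *
z=np.load("pics/w1.npz",allow_pickle=True);P=cloud("wrist",z['d'],z['i'].item())
print([P[v,u].round(1) for v,u in((275,316),(205,530),(236,628),(238,632),(190,505),(228,600))])
m=(abs(P[...,0]-478)<60)&(abs(P[...,1]-78)<60)
T=P[m&(P[...,2]>106)];print("head",len(T),T.mean(0).round(1),T.max(0),T.min(0))
z=np.load("pics/top0.npz");P=cloud("top",z['d']);m=(abs(P[...,0]-478)<60)&(abs(P[...,1]-78)<60)
for l in(60,100):
    T=P[m&(P[...,2]>l)];print(l,len(T),T.mean(0).round(1),T.max(0).round(1),T.min(0).round(1))
E
```

```text
n [-0.502  0.009  0.865] tilt 30.13 yaw -1.06 1444 res 0.81
contour 146 r 25.5 centre [ 528.1 -195.2   70.4] sd 0.26 [315.8 272.6]
contour 87 r 14.7 centre [ 528.3 -195.2   70.5] sd 0.34 [315.7 272.1]
[array([ 542.8, -195.1,   40.5]), array([470.7,  38.3,  18.2]), array([480.2,  75.9, 110.8]), array([481.4,  78.2, 112.8]), array([453.5,   5.4,  23.8]), array([480. ,  70.9,  83.3])]
head 326 [479.6  78.3 110.3] [489.64557779  87.39921542 113.67805702] [470.56508022  71.56928866 106.02645585]
60 63 [481.   78.3 106.4] [490.9  88.7 116.4] [470.1  68.3  73. ]
100 56 [480.6  79.3 109. ] [490.9  88.7 116.4] [470.1  70.2 100.4]
```

```bash
python3 -m jog '[[[-0.03,0.78,0.17,0,0,0,1],[-0.03,0.78,0.17,0,0,0,1],[-0.03,0.78,0.17,0,0,0,1],[-0.03,0.78,0.17,0,0,0,1],[-0.03,0.78,0.17,0,0,0,1],[-0.03,0.78,0.17,0,0,0,1],[-0.03,0.78,0.17,0,0,0,1],[0,0,0,0,0,0,1]]]'
python3 look.py w2
python3 - <<'E'
from h import *
z=np.load("pics/w2.npz",allow_pickle=True);d=z['d'];i=z['i'].item();p=z['p'];P=cloud("wrist",d,i)
m=(abs(P[...,0]-478)<40)&(abs(P[...,1]-78)<40)&(d>0)
for lo,hi in((106,116),(50,103),(40.5,46)):
    k=(m&(P[...,2]>lo)&(P[...,2]<hi));T=P[k];print(lo,len(T),T.mean(0).round(1),T.max(0).round(1),T.min(0).round(1))
k=(m&(P[...,2]>106)).astype(np.uint8);ct=max(cv2.findContours(k,0,1)[0],key=len);print(cv2.minEnclosingCircle(ct))
# collar circle
k=(m&(P[...,2]>40.5)&(P[...,2]<46)).astype(np.uint8);ct=max(cv2.findContours(k,0,1)[0],key=len).reshape(-1,2)
W=onz("wrist",ct,43,i);a,b=W[:,0],W[:,1]
s=np.linalg.lstsq(np.c_[2*a,2*b,np.ones(len(a))],a*a+b*b,rcond=None)[0];print("collar",s[:2],np.sqrt(s[2]+s[0]**2+s[1]**2))
E
```

```text
time_s: 2.65
position: [478.1, 81.1, 229.3]
ee_rot: [0.008, -3.139, 0.001]
contact_force: [0.9, -0.5, 0.4]
gripper_width: 1.0
finger_force: 0.0
2.65 [478.1  81.1 229.3] [ 8.0000e-03 -3.1391e+00  8.0000e-04] [ 0.9 -0.5  0.4]
106 531 [479.2  82.3 110.8] [490.1  91.6 113.9] [469.8  73.5 106. ]
50 408 [471.8  82.1  78.9] [480.1  93.2 102.8] [469.   71.4  50. ]
40.5 687 [474.   82.2  43.1] [500.4 112.   45.9] [454.1  55.5  40.7]
((312.0, 419.0), 190.12901306152344)
collar [479.84447625  82.25778305] 16.127754725253702
```

View pics/w2.png

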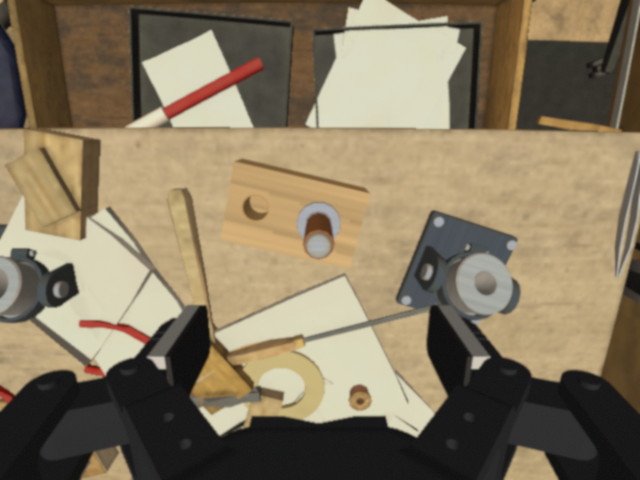

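The punch head is at (318,246), giving x,y ≈ (479.3, 82.3). That fits the collar fit and the head height of 112, so I'll descend and grasp.

```bash
python3 -m jog '[[[-0.025,0.02,0.62,0,0,0,1],[0,0,0.62,0,0,0,1],[0,0,0.62,0,0,0,1],[0,0,0.62,0,0,0,1],[0,0,0.4,0,0,0,1],[0,0,0.24,0,0,0,1],[0,0,0,0,0,0,1]]]'
python3 -m jog '[[[0,0,0,0,0,0,-1],[0,0,0,0,0,0,-1],[0,0,0,0,0,0,-1],[0,0,0,0,0,0,-1],[0,0,0,0,0,0,-1],[0,0,0,0,0,0,-1]]]' 60
```

```text
time_s: 3.58
position: [479.8, 79.6, 74.5]
ee_rot: [0.001, -3.141, 0.001]
contact_force: [0.1, -1.4, 0.3]
gripper_width: 1.002
finger_force: 0.0
time_s: 4.32
position: [480.2, 80.4, 75.3]
ee_rot: [-0.001, 3.141, 0.001]
contact_force: [-1.1, 0.0, 4.0]
gripper_width: 0.245
finger_force: 58.5
```

```bash
python3 -m jog '[[[0,0,-0.1,0,0,0,-1],[0,0,-0.3,0,0,0,-1],[0,0,-0.6,0,0,0,-1],[0,0,-0.6,0,0,0,-1],[0,0,-0.7,0,0,0,-1],[0,0,-0.7,0,0,0,-1],[0,0,-0.3,0,0,0,-1],[0,0,0,0,0,0,-1]]]'
python3 look.py w3
python3 - <<'E'
from h import *
s=read_state();T=R.from_rotvec(s["ee_rot"]);print(T.as_matrix().round(3))
n=np.array([-.5,.009,.866]);n/=np.linalg.norm(n);c=np.array([528.2,-195.2,70.4])
g=c+n*(38+60);print("grip target 60 out",g, (T.inv().apply(g-s["position"])/50).round(2))
z=-n;y=np.array([0,1,0.]);y-=y@z*z;y/=np.linalg.norm(y);x=np.cross(y,z);G=R.from_matrix(np.c_[x,y,z])
print("rot tool",np.degrees((T.inv()*G).as_rotvec())/5, G.as_rotvec())
E
```

```text
time_s: 5.32
position: [480.1, 80.4, 240.3]
ee_rot: [-0.001, 3.141, 0.002]
contact_force: [0.5, 0.2, -3.3]
gripper_width: 0.241
finger_force: 58.7
5.325 [480.1  80.4 240.3] [-1.0000e-03  3.1407e+00  1.7000e-03] [ 0.5  0.2 -3.3]
[[-1.    -0.001 -0.001]
 [-0.001  1.     0.   ]
 [ 0.001  0.    -1.   ]]
grip target 60 out [ 479.20090647 -194.31801632  155.26642999] [ 0.01 -5.49  1.67]
rot tool [ 0.1058053  -6.01504018  0.03434383] [ 0.00315674  2.61795819 -0.01178083]
```

View pics/w3.png

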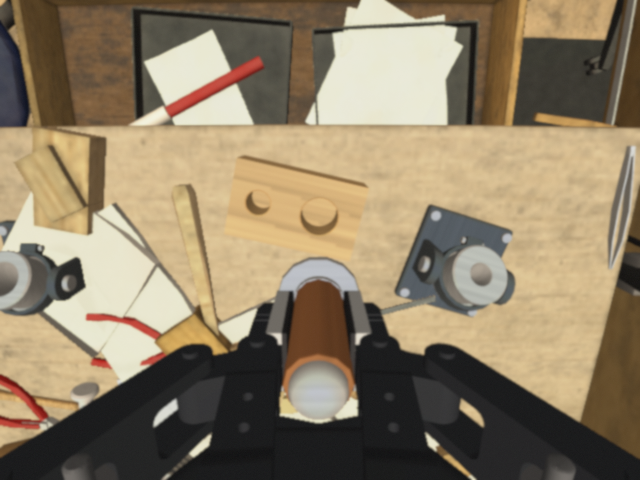

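The punch is held straight between the fingers with the dome at (319,390), and the rack is empty. The wide cup is at the left edge, (12,280). Now I'll carry it over and tilt.

```bash
python3 -m jog '[[[0,-0.5,0,0,0,0,-1],[0,-0.85,0,0,-0.5,0,-1],[0,-0.85,0,0,-0.5,0,-1],[0,-0.85,0,0,-0.5,0,-1],[0,-0.85,0,0,-0.5,0,-1],[0,-0.85,0,0,-0.5,0,-1],[0,-0.5,0,0,-0.7,0,-1],[0,-0.25,0,0,-0.7,0,-1],[0,0,0,0,-0.7,0,-1],[0,0,0,0.1,-0.7,0,-1],[0,0,0,0,-0.7,0,-1],[0,0,0,0,0,0,-1]]]'
cat > tgt.py <<'E'
from h import *
import sys
n=np.array([-.5,.009,.866]);n/=np.linalg.norm(n);c=np.array([528.2,-195.2,70.4])
out=float(sys.argv[1])
s=read_state();T=R.from_rotvec(s["ee_rot"]);g=c+n*out
z=-n;y=np.array([0,1,0.]);y-=y@z*z;y/=np.linalg.norm(y);x=np.cross(y,z);G=R.from_matrix(np.c_[x,y,z])
p=np.array(s["position"])
print(s["time_s"],"shift",(T.inv().apply(g-p)/50).round(3),"rot",(np.degrees((T.inv()*G).as_rotvec())/5).round(3),"TCP out of mouth",((p-c)@n).round(2),"off x,y",(G.inv().apply(p-c)[:2]).round(2),"F tool",T.inv().apply(s["contact_force"]).round(1))
E
python3 tgt.py 100; python3 look.py w4
```

```text
time_s: 6.88
position: [478.9, -194.6, 237.2]
ee_rot: [0.001, 2.621, -0.01]
contact_force: [-0.4, 0.3, -2.7]
gripper_width: 0.241
finger_force: 59.1
6.875 shift [0.811 0.018 1.385] rot [ 0.015 -0.038  0.012] TCP out of mouth 169.12 off x,y [-40.76  -0.97] F tool [1.7 0.3 2.1]
6.875 [ 478.9 -194.6  237.2] [ 1.4000e-03  2.6213e+00 -1.0400e-02] [-0.4  0.3 -2.7]
```

View pics/w4.png

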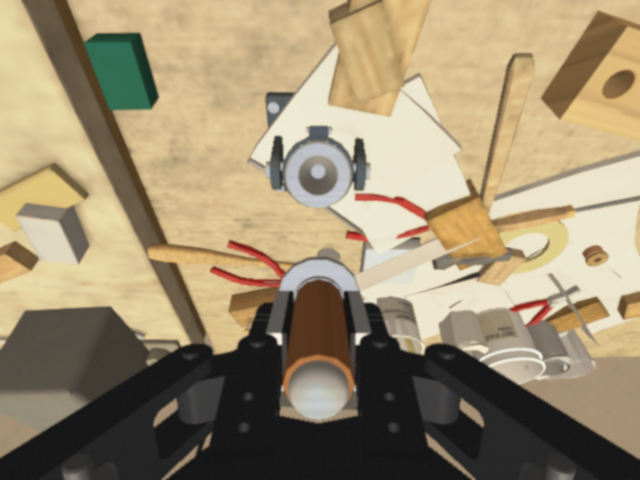

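The cup is at (318,172) with the punch above it, and the axes look parallel. I'll refit the mouth from this nearer view.

```bash
python3 cup.py w4
```

```text
n [0.987 0.011 0.159] tilt 80.84 yaw -179.36 1159 res 1.13
contour 35 r 1.6 centre [ 478.2 -213.6  224.8] sd 0.49 [268.1 304.2]
contour 335 r 10.5 centre [ 478.1 -194.2  224. ] sd 2.9 [316.2 300.7]
contour 137 r 8.8 centre [ 481.6 -194.   202.6] sd 2.83 [318.1 266.6]
contour 46 r 5.7 centre [ 504.1 -195.5   63. ] sd 1.82 [317.5 142.7]
```

```bash
sed -i 's/&(P\[...,2\]>40)&(d>0)/\&(P[...,2]>40)\&(P[...,2]<95)\&(d>0)/' cup.py; python3 cup.py w4; python3 cup.py w1
```

```text
n [-0.5    0.008  0.866] tilt 30.0 yaw -0.87 2341 res 0.76
contour 189 r 25.5 centre [ 527.8 -195.2   70.2] sd 0.23 [318.1 174.1]
contour 113 r 14.6 centre [ 527.7 -195.1   70.1] sd 0.32 [317.8 174.5]
n [-0.502  0.009  0.865] tilt 30.13 yaw -1.06 1444 res 0.81
contour 146 r 25.5 centre [ 528.1 -195.2   70.4] sd 0.26 [315.8 272.6]
contour 87 r 14.7 centre [ 528.3 -195.2   70.5] sd 0.34 [315.7 272.1]
```

The two fits agree within 0.5 mm. I'll align with the bore and then ease the punch in.

```bash
python3 -m jog '[[[0.27,0,0.2,0,0,0,-1],[0.27,0.02,0.35,0,0,0,-1],[0.27,0,0.35,0,0,0,-1],[0,0,0.35,0,0,0,-1],[0,0,0.35,0,0,0,-1],[0,0,0,0,0,0,-1],[0,0,0,0,0,0,-1]]]' >/dev/null; python3 tgt.py 55
```

```text
7.8 shift [0.055 0.005 0.72 ] rot [ 0.005 -0.009  0.018] TCP out of mouth 90.98 off x,y [-2.78 -0.25] F tool [ 0.7 -0.5  1.2]
```

```bash
python3 -m jog '[[[0.05,0,0,0,0,0,-1],[0,0,0.3,0,0,0,-1],[0,0,0.3,0,0,0,-1],[0,0,0.2,0,0,0,-1],[0,0,0.1,0,0,0,-1],[0,0,0,0,0,0,-1]]]' ; python3 tgt.py 40
```

```text
time_s: 8.55
position: [505.4, -195.0, 109.5]
ee_rot: [0.001, 2.619, -0.012]
contact_force: [-0.4, 0.1, -2.5]
gripper_width: 0.245
finger_force: 59.1
8.55 shift [-0.004  0.003  0.106] rot [ 0.007 -0.012  0.016] TCP out of mouth 45.3 off x,y [ 0.17 -0.17] F tool [1.5 0.1 1.9]
```

```bash
python3 -m jog '[[[0,0,0.03,0,0,0,-1],[0,0,0.03,0,0,0,-1],[0,0,0.02,0,0,0,-1],[0,0,0,0,0,0,-1]]]' >/dev/null; python3 tgt.py 40;python3 -m jog '[[[0,0,0.02,0,0,0,-1],[0,0,0,0,0,0,-1]]]' >/dev/null; python3 tgt.py 40
```

```text
9.05 shift [-0.001  0.016  0.042] rot [-0.006 -0.005  0.016] TCP out of mouth 42.1 off x,y [ 0.05 -0.78] F tool [ 3.8 -4.1 -2.4]
9.3 shift [-0.003  0.019  0.024] rot [-0.009 -0.008  0.016] TCP out of mouth 41.21 off x,y [ 0.13 -0.95] F tool [ 4.8 -5.2 -2.6]
```

```bash
python3 -m jog '[[[0.015,-0.02,0,0,0,0,-1],[0,0,0,0,0,0,-1]]]' >/dev/null; python3 tgt.py 40;python3 -m jog '[[[0,0,0.02,0,0,0,-1],[0,0,0,0,0,0,-1]]]' >/dev/null; python3 tgt.py 40
```

```text
9.55 shift [-0.009  0.024  0.017] rot [0.007 0.007 0.015] TCP out of mouth 40.86 off x,y [ 0.44 -1.2 ] F tool [ 2.1 -2.2  0.4]
9.8 shift [-0.005  0.026  0.011] rot [0.003 0.001 0.018] TCP out of mouth 40.54 off x,y [ 0.24 -1.29] F tool [ 4.6 -0.6 -7.5]
```

```bash
python3 -m jog '[[[0.012,0,0,0,0,0,-1],[0,0,0.01,0,0,0,-1],[0,0,0,0,0,0,-1]]]' >/dev/null; python3 tgt.py 40; python3 look.py w5
```

```text
10.175 shift [-0.006  0.026  0.009] rot [0.002 0.012 0.021] TCP out of mouth 40.47 off x,y [ 0.29 -1.29] F tool [  5.5   0.7 -11.1]
10.175 [ 507.7 -196.1  105.3] [ 7.000e-04  2.617e+00 -1.220e-02] [-10.3   0.7   6.9]
```

View pics/w5.png

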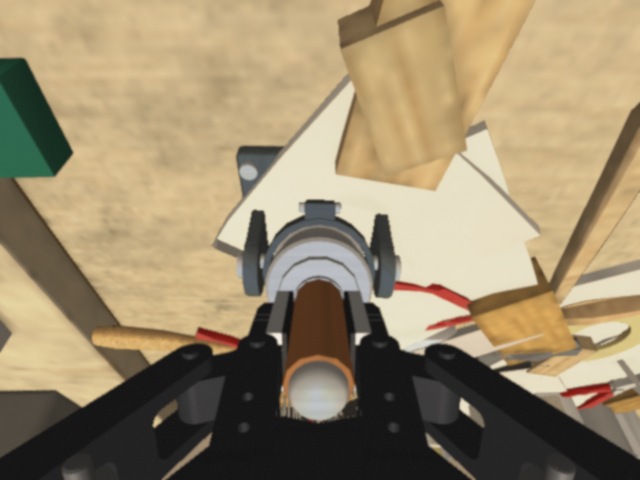

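The punch is in the cup with its collar close on the rim. I'll ease the preload, release, back off and shut the fingers.

```bash
python3 -m jog '[[[0.02,0,-0.005,0,0,0,-1],[0,0,0,0,0,0,-1],[0,0,0,0,0,0,-0.4],[0,0,0,0,0,0,-0.2],[0,0,0,0,0,0,0],[0,0,0,0,0,0,0],[0,0,-0.3,0,0,0,0],[0,0,-0.5,0,0,0,0],[0,0,-0.5,0,0,0,0],[0,0,-0.3,0,0,0,0],[0,0,0,0,0,0,0]]]'
python3 tgt.py 110; python3 look.py w6
python3 - <<'E'
from h import *
z=np.load("pics/w6.npz",allow_pickle=True);d=z['d'];P=cloud("wrist",d,z['i'].item())
n=np.array([-.5,.009,.866]);n/=np.linalg.norm(n);c=np.array([528.,-195.2,70.3])
G=np.c_[np.cross([0,1,0],-n),[0,1,0],-n];Q=(P-c)@G;h=-Q[...,2];r=np.hypot(Q[...,0],Q[...,1])
m=(r<30)&(d>0)
for lo,hi in((-20,2),(2,12),(40,66),(70,74),(74,85)):
    k=m&(h>lo)&(h<hi);print(lo,hi,k.sum(),np.median(Q[k],axis=0).round(1) if k.any() else 0)
print("max h",np.percentile(h[m&(r<9)&(h<90)],99))
E
```

```text
time_s: 11.6
position: [466.7, -195.3, 174.5]
ee_rot: [0.001, 2.615, -0.011]
contact_force: [0.1, -0.8, -0.6]
gripper_width: 0.498
finger_force: 0.0
11.6 shift [-0.023  0.025  0.219] rot [0.007 0.036 0.016] TCP out of mouth 120.93 off x,y [ 1.17 -1.24] F tool [ 0.2 -0.8  0.6]
11.6 [ 466.7 -195.3  174.5] [ 1.1000e-03  2.6148e+00 -1.1400e-02] [ 0.1 -0.8 -0.6]
-20 2 1738 [12.8 -0.3  0.1]
2 12 1181 [ 8.6  0.4 -8.3]
40 66 546 [  9.8   0.7 -54.1]
70 74 335 [  6.8   0.3 -71.1]
74 85 850 [  1.5   0.9 -76.5]
max h 78.61555531455316
```

View pics/w6.png

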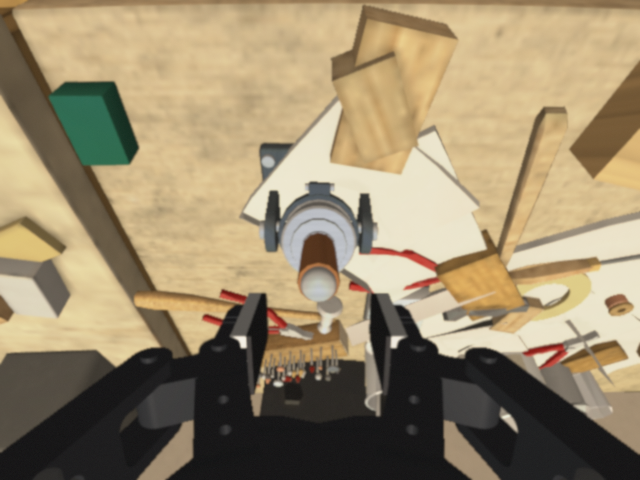

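The punch stands in the cup, dome at (320,282), with the dome about 78.5 mm off the mouth (home is 77.5). Now I'll push with shut fingers.

```bash
python3 -m jog '[[[0,0.03,0,0,0,0,-1],[0,0,0,0,0,0,-1],[0,0,0,0,0,0,-1],[0,0,0.1,0,0,0,-1],[0,0,0.15,0,0,0,-1],[0,0,0.1,0,0,0,-1],[0,0,0.06,0,0,0,-1],[0,0,0,0,0,0,-1]]]' ;python3 tgt.py 98; python3 -m jog '[[[0,0,0.03,0,0,0,-1],[0,0,0.02,0,0,0,-1],[0,0,0,0,0,0,-1]]]'>/dev/null ;python3 tgt.py 97
```

```text
time_s: 12.65
position: [476.7, -194.0, 154.6]
ee_rot: [0.001, 2.619, -0.011]
contact_force: [0.8, 0.2, 0.0]
gripper_width: -0.002
finger_force: 0.0
12.65 shift [-0.049 -0.007  0.013] rot [ 0.008 -0.008  0.016] TCP out of mouth 98.66 off x,y [2.47 0.34] F tool [-0.7  0.2  0.4]
13.025 shift [-0.04  -0.005 -0.005] rot [0.006 0.005 0.016] TCP out of mouth 96.74 off x,y [2.02 0.27] F tool [ 0.2  1.3 -0.8]
```

```bash
python3 -m jog '[[[-0.02,0,0.01,0,0,0,-1],[0,0,0,0,0,0,-1]]]'>/dev/null ;python3 tgt.py 97;python3 -m jog '[[[0,0,0.015,0,0,0,-1],[0,0,0,0,0,0,-1]]]'>/dev/null ;python3 tgt.py 97
```

```text
13.275 shift [-0.023 -0.003 -0.009] rot [ 0.003 -0.003  0.016] TCP out of mouth 96.54 off x,y [1.13 0.13] F tool [ 3.6  0.9 -6.2]
13.525 shift [-0.016  0.001 -0.011] rot [-0.002  0.002  0.018] TCP out of mouth 96.45 off x,y [ 0.8  -0.07] F tool [  4.7   2.1 -11.6]
```

```bash
python3 -m jog '[[[0,0,0.01,0,0,0,-1],[0,0,0,0,0,0,-1]]]'>/dev/null ;python3 tgt.py 97
```

```text
13.775 shift [-0.012  0.004 -0.012] rot [-0.006  0.005  0.019] TCP out of mouth 96.41 off x,y [ 0.59 -0.2 ] F tool [  6.5   2.5 -14.9]
```

The push reached 15 N with the dome at the expected home height. Next I'll back off, open, regrasp the handle and close.

```bash
python3 -m jog '[[[0,0,0,0,0,0,-1],[0,0,-0.2,0,0,0,-1],[0,0,-0.3,0,0,0,0],[0,0,0,0,0,0,0],[0,0,0,0,0,0,0],[0,0,0,0,0,0,0]]]';python3 tgt.py 41
```

```text
time_s: 14.52
position: [467.2, -193.7, 172.8]
ee_rot: [0.001, 2.619, -0.011]
contact_force: [-0.1, 0.4, 0.1]
gripper_width: 0.495
finger_force: 0.0
14.525 shift [-0.035 -0.01   1.564] rot [ 0.011 -0.011  0.015] TCP out of mouth 119.19 off x,y [1.67 0.43] F tool [ 0.   0.4 -0.2]
```

```bash
python3 -m jog '[[[-0.02,-0.015,0.2,0,0,0,0],[0,0,0.4,0,0,0,0],[0,0,0.4,0,0,0,0],[0,0,0.4,0,0,0,0],[0,0,0.15,0,0,0,0],[0,0,0,0,0,0,0]]]' 50;python3 tgt.py 41;python3 -m jog '[[[0,0,0,0,0,0,-1],[0,0,0,0,0,0,-1],[0,0,0,0,0,0,-1],[0,0,0,0,0,0,-1],[0,0,0,0,0,0,-1]]]' ;python3 tgt.py 41
```

```text
time_s: 15.28
position: [506.7, -195.2, 105.9]
ee_rot: [0.001, 2.62, -0.011]
contact_force: [-0.3, 0.4, 0.1]
gripper_width: 0.502
finger_force: 0.0
15.275 shift [-0.017  0.008  0.011] rot [ 0.007 -0.02   0.016] TCP out of mouth 41.55 off x,y [ 0.87 -0.41] F tool [ 0.3  0.4 -0.2]
time_s: 15.9
position: [507.1, -195.6, 107.9]
ee_rot: [0.001, 2.617, -0.013]
contact_force: [-4.2, -4.4, 5.9]
gripper_width: 0.246
finger_force: 49.4
15.9 shift [0.009 0.016 0.041] rot [-0.002  0.013  0.019] TCP out of mouth 43.03 off x,y [-0.45 -0.8 ] F tool [ 0.7 -4.5 -7.2]
```

```bash
python3 -m jog '[[[0,-0.025,0,0,0,0,-1],[0,0,-0.03,0,0,0,-1],[0,0,-0.04,0,0,0,-1],[0,0,-0.03,0,0,0,-1],[0,0,0,0,0,0,-1],[0,0,0,0,0,0,-1]]]' >/dev/null;python3 tgt.py 49.5
```

```text
16.65 shift [-0.012  0.028 -0.05 ] rot [ 0.013 -0.008  0.014] TCP out of mouth 46.98 off x,y [ 0.6 -1.4] F tool [-0.3  1.7  1.8]
```

```bash
python3 -m jog '[[[0,0.008,-0.05,0,0,0,-1],[0,0,0,0,0,0,-1],[0,0,0,0,0,0,-1]]]' >/dev/null;python3 tgt.py 49.5; python3 look.py w7
python3 - <<'E'
from h import *
p=np.load("pics/w7.npz",allow_pickle=True)['p'];cv2.imwrite("pics/w7c.png",cv2.resize(p[170:430,220:420],None,fx=2,fy=2)[:,:,::-1])
E
```

```text
17.025 shift [-0.018  0.026 -0.002] rot [ 0.008 -0.015  0.013] TCP out of mouth 49.42 off x,y [ 0.9  -1.29] F tool [ 0.8 -0.8  2.3]
17.025 [ 502.7 -196.   112.8] [ 1.4000e-03  2.6192e+00 -1.1300e-02] [ 0.4 -0.8 -2.4]
```

View pics/w7c.png

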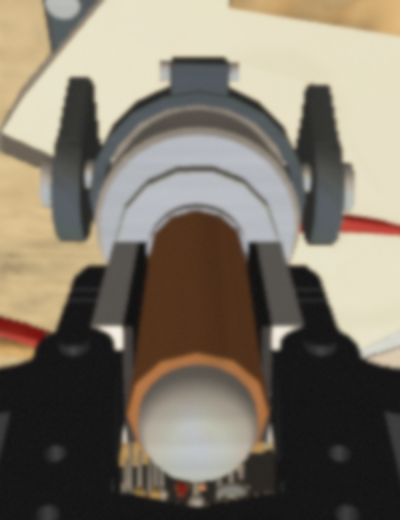

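The punch is raised about 6 mm, cone still in the cup, with no contact forces. I'll rock it left about a point inside the cup.

```bash
python3 -m jog '[[[0,0.023,0,0.22,0,0,-1],[0,0.046,0,0.44,0,0,-1],[0,0.046,0,0.44,0,0,-1],[0,0.023,0,0.22,0,0,-1],[0,0,0,0,0,0,-1],[0,0,0,0,0,0,-1]]]' >/dev/null;python3 tgt.py 49.5
```

```text
17.825 shift [-0.007 -0.112  0.011] rot [-1.305e+00 -1.000e-03  1.100e-02] TCP out of mouth 49.39 off x,y [0.36 5.64] F tool [ 0.7 -0.5  2.9]
```

```bash
python3 -m jog '[[[0,-0.023,0,-0.22,0,0,-1],[0,-0.046,0,-0.44,0,0,-1],[0,-0.046,0,-0.44,0,0,-1],[0,-0.046,0,-0.44,0,0,-1],[0,-0.046,0,-0.44,0,0,-1],[0,-0.046,0,-0.44,0,0,-1],[0,-0.023,0,-0.22,0,0,-1],[0,0,0,0,0,0,-1],[0,0,0,0,0,0,-1]]]' >/dev/null;python3 tgt.py 49.5
```

```text
18.95 shift [-0.001  0.162  0.023] rot [1.323 0.003 0.016] TCP out of mouth 49.69 off x,y [ 0.05 -8.16] F tool [ 0.6 -0.2  2.4]
```

Both rocks reached 6.5° without contact. I'll return to upright and lower.

```bash
python3 -m jog '[[[0,0.023,0,0.22,0,0,-1],[0,0.046,0,0.44,0,0,-1],[0,0.046,0,0.44,0,0,-1],[0,0.023,0,0.22,0,0,-1],[0,0,0,0,0,0,-1],[0,0,0.04,0,0,0,-1],[0,0,0.04,0,0,0,-1],[0,0,0.02,0,0,0,-1],[0,0,0,0,0,0,-1],[0,0,0,0,0,0,-1]]]' >/dev/null;python3 tgt.py 43
```

```text
20.2 shift [-0.002  0.026  0.045] rot [0.007 0.003 0.015] TCP out of mouth 45.23 off x,y [ 0.11 -1.29] F tool [1.4 0.1 1.6]
```

```bash
python3 -m jog '[[[0,0,0.02,0,0,0,-1],[0,0,0,0,0,0,-1]]]' >/dev/null;python3 tgt.py 43
```

```text
20.45 shift [0.001 0.024 0.026] rot [0.008 0.007 0.017] TCP out of mouth 44.28 off x,y [-0.05 -1.2 ] F tool [0.7 0.5 1.8]
```

```bash
python3 -m jog '[[[0,0,0.02,0,0,0,-1],[0,0,0,0,0,0,-1]]]' >/dev/null;python3 tgt.py 43; python3 -m jog '[[[0.01,0,0.015,0,0,0,-1],[0,0,0,0,0,0,-1]]]' >/dev/null;python3 tgt.py 43
```

```text
20.7 shift [0.005 0.023 0.008] rot [0.009 0.011 0.017] TCP out of mouth 43.39 off x,y [-0.27 -1.16] F tool [-0.9  0.6  1.2]
20.95 shift [0.005 0.023 0.002] rot [0.008 0.021 0.019] TCP out of mouth 43.08 off x,y [-0.27 -1.16] F tool [-2.1  2.5 -4.8]
```

The punch is home again at 43.1, so I'll release, back off and shut.

```bash
python3 -m jog '[[[-0.01,0.01,0,0,0,0,-1],[0,0,0,0,0,0,-0.4],[0,0,0,0,0,0,-0.2],[0,0,0,0,0,0,0],[0,0,0,0,0,0,0],[0,0,-0.3,0,0,0,0],[0,0,-0.5,0,0,0,0],[0,0,-0.5,0,0,0,0],[0,0,-0.25,0,0,0,0],[0,0,0,0,0,0,0]]]';python3 tgt.py 98; python3 -m jog '[[[0,0.03,0,0,0,0,-1],[0,0,0,0,0,0,-1],[0,0,0,0,0,0,-1],[0,0,0,0,0,0,-1]]]';python3 tgt.py 98
```

```text
time_s: 22.2
position: [468.2, -194.9, 175.5]
ee_rot: [0.001, 2.615, -0.011]
contact_force: [-0.4, -0.1, -0.2]
gripper_width: 0.501
finger_force: 0.0
22.2 shift [0.012 0.015 0.461] rot [0.008 0.028 0.015] TCP out of mouth 121.05 off x,y [-0.56 -0.79] F tool [ 0.5 -0.1 -0. ]
time_s: 22.7
position: [468.0, -193.4, 173.7]
ee_rot: [0.001, 2.619, -0.011]
contact_force: [-0.6, 0.3, 0.1]
gripper_width: -0.001
finger_force: 0.0
22.7 shift [-0.009 -0.015  0.432] rot [ 0.008 -0.008  0.017] TCP out of mouth 119.6 off x,y [0.45 0.75] F tool [ 0.4  0.3 -0.4]
```

```bash
python3 -m jog '[[[0.01,-0.01,0.1,0,0,0,-1],[0,0,0.15,0,0,0,-1],[0,0,0.13,0,0,0,-1],[0,0,0.06,0,0,0,-1],[0,0,0,0,0,0,-1],[0,0,0,0,0,0,-1]]]' >/dev/null;python3 tgt.py 97; python3 -m jog '[[[0,0,0.02,0,0,0,-1],[0,0,0,0,0,0,-1]]]' >/dev/null;python3 tgt.py 97
```

```text
23.45 shift [-0.012 -0.004  0.022] rot [0.007 0.003 0.016] TCP out of mouth 98.09 off x,y [0.59 0.22] F tool [ 0.3 -0.2 -0.3]
23.7 shift [-0.014 -0.005 -0.001] rot [0.008 0.001 0.016] TCP out of mouth 96.97 off x,y [0.71 0.25] F tool [ 0.1 -0.4 -0.7]
```

```bash
python3 -m jog '[[[0,0,0.015,0,0,0,-1],[0,0,0,0,0,0,-1]]]' >/dev/null;python3 tgt.py 97
```

```text
23.95 shift [-0.007 -0.002 -0.007] rot [0.004 0.008 0.017] TCP out of mouth 96.67 off x,y [0.34 0.09] F tool [ 0.8  0.7 -4.4]
```

```bash
python3 -m jog '[[[0,0,0.02,0,0,0,-1],[0,0,0,0,0,0,-1]]]' >/dev/null;python3 tgt.py 97;python3 -m jog '[[[0,0,0.011,0,0,0,-1],[0,0,0,0,0,0,-1],[0,0,0,0,0,0,-1]]]' >/dev/null;python3 tgt.py 97
```

```text
24.2 shift [ 0.003  0.003 -0.011] rot [-0.003  0.016  0.02 ] TCP out of mouth 96.45 off x,y [-0.17 -0.14] F tool [  3.    0.7 -10.4]
24.575 shift [ 0.008  0.005 -0.012] rot [-0.006  0.02   0.02 ] TCP out of mouth 96.39 off x,y [-0.41 -0.27] F tool [  3.5   2.  -13. ]
```

```bash
python3 -m jog '[[[0,0,0.009,0,0,0,-1],[0,0,0,0,0,0,-1],[0,0,0,0,0,0,-1]]]' >/dev/null;python3 tgt.py 97;python3 -m jog '[[[0,0,-0.1,0,0,0,-1],[0,0,-0.5,0,0,0,-1],[0,0,-0.6,0,0,0,-1],[0,0,-0.6,0,0,0,-1],[0,0,-0.3,0,0,0,-1],[0,0,0,0,0,0,-1],[0,0,0,0,0,0,-1]]]'; python3 look.py w8
python3 - <<'E'
from h import *
z=np.load("pics/w8.npz",allow_pickle=True);d=z['d'];P=cloud("wrist",d,z['i'].item())
n=np.array([-.5,.009,.866]);n/=np.linalg.norm(n);c=np.array([528.,-195.2,70.3])
G=np.c_[np.cross([0,1,0],-n),[0,1,0],-n];Q=(P-c)@G;h=-Q[...,2];r=np.hypot(Q[...,0],Q[...,1]);m=(r<30)&(d>0)
k=m&(h>74)&(h<90);print(np.median(Q[k],axis=0),np.percentile(h[k],99))
E
```

```text
24.95 shift [ 0.012  0.008 -0.013] rot [-0.009  0.022  0.021] TCP out of mouth 96.35 off x,y [-0.59 -0.4 ] F tool [  4.6   2.4 -16.1]
time_s: 25.82
position: [428.0, -193.0, 240.7]
ee_rot: [0.001, 2.62, -0.01]
contact_force: [0.4, -0.5, -0.3]
gripper_width: -0.001
finger_force: 0.0
25.825 [ 428.  -193.   240.7] [ 1.1000e-03  2.6202e+00 -1.0300e-02] [ 0.4 -0.5 -0.3]
[  0.94331828   0.83036764 -76.50936896] 78.6737123826941
```

View pics/w8.png

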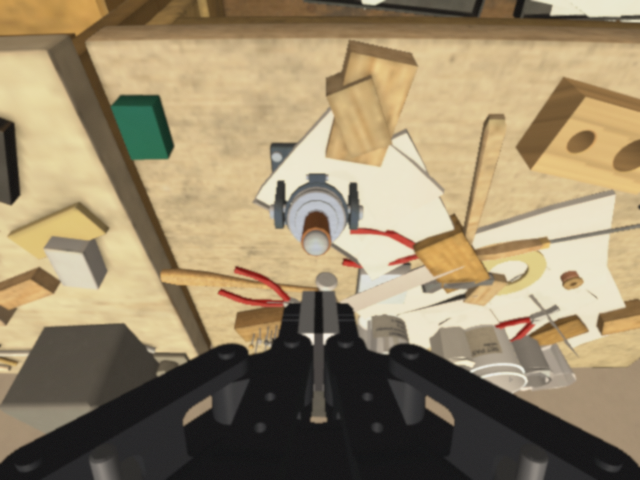

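The punch is seated in the wide cup, head at (316,240), dome at the same height as after the first seating. The gripper is clear and nothing else has moved.

```bash
python3 -c "from workcell import *;print(close_job())"
```

```text
the job is handed in; nothing more can be done
None
```

The job is handed in: the punch is home in the wide-bore cup, seated with pushes of about 15 N and then 16 N, rocked about 6.5° left then right with its cone still in the cup, and left released after about 26 s.

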